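# Take up a phone vice's clamp lever and record its travel

### The arm

A 6-joint arm with a two-finger parallel gripper is mounted at the origin on the work surface. World frame = base frame: x ahead of the robot, y to its left, z up, the work surface at z = 0. Lengths are in m, angles in rad, forces in N, time in s.
With the tool pointing down it reaches from about 0.35 to 0.775 m from the base axis. Payload 5.5 kg.
Tool frame: the origin (TCP) lies at the very end of the fingers, on their centre line; the grasp point (between the pads) lies 19 mm behind it (env.grip_depth is the distance from the TCP to the grasp point, in m); z points along the fingers, y is the direction in which the jaws open and shut (so a half turn about z gives the same grasp; the last joint's range is limited). The gripper opens to 85 mm and grips with 20 to 120 N. Pads are 22 mm wide; open, the fingers measure 114 mm over their backs; the gripper's body (76 mm by 85 mm) begins 54 mm behind the grasp point. The pads swing forward as they close: fully open they stand 13 mm farther back than shut.
Start: joints at [-0.14, 0.313, 0.046, 1.304, 0, 1.431], TCP at [0.575, -0, 0.231] pointing down, gripper open.
Joint ranges: [-2.76, 2.76], [-0.86, 1.69], [-1.03, 1.26], [-2.2, 2.34], [-1.47, 1.5], [-3.14, 3.14]. Speed limits (rad/s): [2.57, 2.57, 3.14, 3.14, 3.14, 3.14].

### API

Orientations are given as a unit quaternion [w, x, y, z].
In Python, from workcell import env gives the robot as it stands.
- The arm moves only by the tool step_arm, never from a script. Its argument "series" is a list of rows, each a list of 3 entries, a list of its own where there are three numbers: the shift along the world's x, y, z in cm, then the turn about the world's z in rad, then the closure in counts, from 0 (fully open) to 255 (shut). A call has 1 to 5 rows; each row is the pose to reach, as a shift and turn from the pose measured when the call began; what a row does not reach only later rows make up. A row lasts 1/8 s, in which the tool goes at most 62.5 mm and 10.7 degrees, less where a joint would pass 70% of its speed; a pose out of reach is approached as far as the arm can. A call with a gripper value outside its range is refused whole. The fingers move at their own pace and stop on an object; "newtons" is the grip in N (left out, the last holds). Time passes only in rows, so rows that repeat a pose let the fingers close. It gives the time, the measured TCP pose, the force and the opening at its end, in the units of the state.
- env.get_state(): the state, without advancing time (a new reading comes with each control period).
- env.read_camera(name): name is "scene" or "side" or "wrist"; returns a dict with "frame" (480x640x3 uint8, red, green, blue), "vertical_fov" (degrees; the focal length in pixels is half the picture's height over the tangent of half this angle, whatever the lens; pixels are square), "cx", "cy" (the principal point, pixels), "camera_from_world" (4x4, takes a point from world to camera coordinates). Camera axes: x right, y down, z forward; pixel columns grow to the right and rows downward; lengths in m; the calibration is good to about 2 mm. A picture is of the moment at which its call begins. There is no depth.
- env.hand_in(): hands the job in, once; it reports no verdict.
The state is a dict: "clock": time; "joint_pos": joint angles; "qvel": joint speeds; "tau": joint torques, N m; "tcp_pos": TCP position; "orientation": TCP orientation; "wrist_force": force on the tool from outside, world axes, zero at the start; "ft_torque": the same for the moment, N m; "finger_gap": finger opening in m.
Only numpy, scipy, OpenCV 4.12 (cv2) and the standard library are available. Lean on these libraries where they do the work, as an engineer would, in place of code of your own. Each camera call takes 0.05 s, during which the arm holds its last target.

### The job

Swing the clamp lever of the phone vice until its jaw has taken up the free play and the lever goes firm, without forcing it, and leave it there, still biting. Then note how far it travelled: slide the marker along the quadrant scale until it points straight at the tip of the lever. Let go of everything and leave the other things on the bench where they lie.

Things in the scene. Friction and masses are not known exactly. Their poses are not given: they have to be found in the camera images.
- lever: steel bar 16 mm wide, top 46 mm above the table. Origin on the pivot axis at the vice's underside; x along the bar from pivot to tip, z up. Starts within 0.1 rad of rest at the scale's end on the robot's left; swung to the robot's right (counter-clockwise from above). Even drag of about 3 N at the handle; stays where left. Springs back 0 to 8 mm at the handle when let go, still biting.
- jaw_housing: fixed grey box, 100 x 130 mm, top 63 mm above the table, across the pivot from the handle. Origin on the pivot axis at the vice's underside, x from pivot to phone bed. The jaw hidden inside takes up after a free play that differs each time (0.25 to 0.85 rad of swing), then the push rises 1.8 N per mm at the handle. 7 to 14 N there is a firm bite; over 20 N is forcing.
- marker: steel rider with an inward pointer on the arched quadrant rail (178 to 214 mm from the pivot, top 17 mm above the table). Origin on the pivot axis at the vice's underside; x from the pivot through pointer and knob, z up. Starts 1.1 to 1.28 rad from the lever's rest, slides both ways with about 1 N of drag, stays where left. Set right when its x is in line with the lever's x.
- pivot (a point): top of the pivot pin, 57 mm above the table (the vice stands on a 3 mm mat), on the axis that lever and marker turn about
- lever_handle (a point): centre of the top of the lever's upright round handle, 18 mm thick, 140 mm from the pivot axis, reaching from the bar (46 mm above the table) up to 90 mm; push it sideways or grip it from above
- lever_tip (a point): pointed end of the lever, 170 mm from the pivot axis, 40 mm above the table
- marker_knob (a point): centre of the top of the marker's upright round knob, 16 mm thick, 195 mm from the pivot axis, reaching from the rider (28 mm above the table) up to 68 mm; grip it from above or push it sideways
- marker_tip (a point): end of the marker's pointer, 168 mm from the pivot axis, 21 mm above the table; it passes under the lever's tip
- screw_dish: shallow round steel dish, 64 mm across, 18 mm tall, stands on the mat beside the vice; not part of the job. Origin at the centre of its underside.
- driver: small precision screwdriver, 125 mm long, 12 mm thick, lies on the mat beside the vice; not part of the job. Origin at the centre of its underside.
- phone: dark phone slab 155 x 75 x 9 mm, lies on the mat; not part of the job. Origin at the centre of its underside.
- tape_roll: roll of tape, ring 90 mm across, 12 mm tall, lies flat on the mat; not part of the job. Origin at the centre of its underside.
- cutters: flush cutters with two long handles, 140 mm long, lie on the mat; not part of the job. Origin at the centre of its underside.
- dropper: small closed plastic bottle, 48 mm across, 100 mm tall, stands on the mat; not part of the job. Origin at the centre of its underside.
- board: bare circuit board 75 x 42 x 4 mm, lies on the mat; not part of the job. Origin at the centre of its underside.

How it is judged:
By the outcome, as a careful person would: the job done as asked, in the order asked, and still so for the second after the job is handed in, with the robot touching nothing.
It also fails if it takes over 72 s, if anything falls off the work surface, if the arm or the gripper's body presses on something with over 40 N, if the wrist force passes 120 N, or if a joint passes its speed limit or range.

## Working session

There is one attempt and no reset: what is moved stays moved. The work goes in short steps, Python scripts to look and compute and a tool call to move; the robot and the scene stay as the last step left them, time stands still between calls to the robot, and variables do not carry over. Pictures are saved under pics/ and viewed, and the job is handed in when it is done.

Besides the shell and the picture viewer there is one more tool, called by a JSON object that holds its "api" and its "payload". step_arm: Moves the arm, as the interface text tells. Its arguments: {"type":"object","properties":{"series":{"type":"array"},"newtons":{"type":"number"}},"required":["series"]}

```bash
mkdir -p pics; ls; cat > h.py <<'E'
import numpy as np, cv2
from workcell import env
def snap(n,f):
    r=env.read_camera(n); cv2.imwrite('pics/'+f+'.png',r['frame'][:,:,::-1])
    np.savez('pics/'+f+'.npz',fov=r['vertical_fov'],cx=r['cx'],cy=r['cy'],T=r['camera_from_world']); return r
def cal(f):
    d=np.load('pics/'+f+'.npz'); return 240/np.tan(np.radians(float(d['fov']))/2),float(d['cx']),float(d['cy']),d['T']
def proj(f,p):
    F,cx,cy,T=cal(f); q=T[:3,:3]@np.array(p)+T[:3,3]; return F*q[0]/q[2]+cx,F*q[1]/q[2]+cy
def ray(f,u,v,z):
    F,cx,cy,T=cal(f); R=T[:3,:3];o=-R.T@T[:3,3]; d=R.T@np.array([(u-cx)/F,(v-cy)/F,1]); return o+d*(z-o[2])/d[2]
def crop(f,x0,y0,x1,y1,s,g):
    i=cv2.imread('pics/'+f+'.png')[y0:y1,x0:x1]; cv2.imwrite('pics/'+g+'.png',cv2.resize(i,None,fx=s,fy=s,interpolation=cv2.INTER_CUBIC))
E
python3 - <<'E'
from h import *
for n in ['scene','side','wrist']:
    r=snap(n,n+'0'); print(n,r['vertical_fov'],r['cx'],r['cy'],r['camera_from_world'].round(3).tolist())
s=env.get_state(); print(s)
E
```

```text
pics
scene 56.70518497874941 327.05487011908264 246.0244102921101 [[-0.24, 0.971, -0.012, 0.169], [0.767, 0.182, -0.615, -0.421], [-0.595, -0.156, -0.789, 1.473], [0.0, 0.0, 0.0, 1.0]]
side 44.11227625652668 323.0061985732022 247.3370286099827 [[0.887, -0.461, 0.015, -0.551], [-0.271, -0.548, -0.791, 0.208], [0.373, 0.698, -0.612, 1.492], [0.0, 0.0, 0.0, 1.0]]
wrist 62.895516120668766 324.20231302264006 245.66376536141615 [[1.0, 0.001, -0.003, -0.575], [0.002, -0.948, 0.318, -0.041], [-0.002, -0.318, -0.948, 0.382], [0.0, 0.0, 0.0, 1.0]]
{'clock': 0.15, 'joint_pos': array([-1.39602415e-01,  3.13830986e-01,  4.52385620e-02,  1.30359587e+00,
        2.00907292e-05,  1.43115822e+00]), 'qvel': array([ 0.00046186, -0.00300115,  0.00348871,  0.00083308,  0.00223149,
       -0.00018883]), 'tau': array([ 1.76330479e-03, -4.81067133e+01,  2.98815805e+01,  1.39078675e-02,
       -1.10673584e-04, -5.56924022e-05]), 'tcp_pos': array([5.74619482e-01, 4.85426158e-05, 2.30611391e-01]), 'orientation': array([-5.61880139e-04,  7.07093997e-01,  7.07119222e-01, -4.10834198e-04]), 'wrist_force': array([-0.05330015, -0.5208144 , -0.16341954]), 'ft_torque': array([ 0.02704685,  0.00860124, -0.02729403]), 'finger_gap': 0.08546684779115682}
```

View pics/scene0.png

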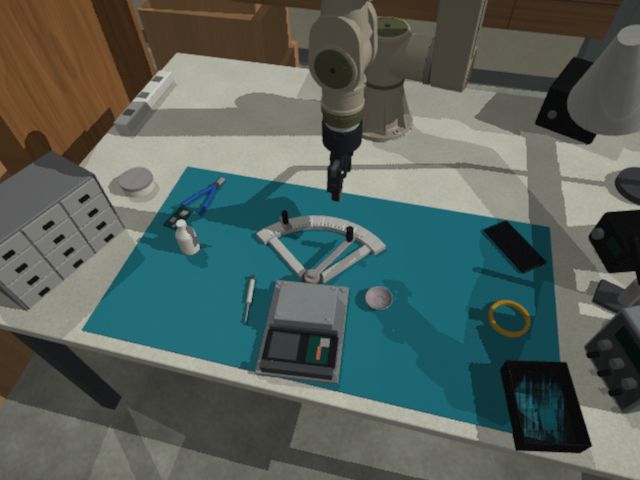

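View pics/side0.png

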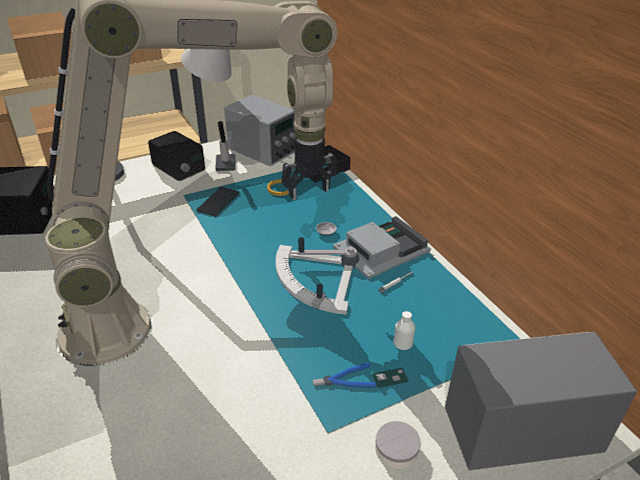

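View pics/wrist0.png

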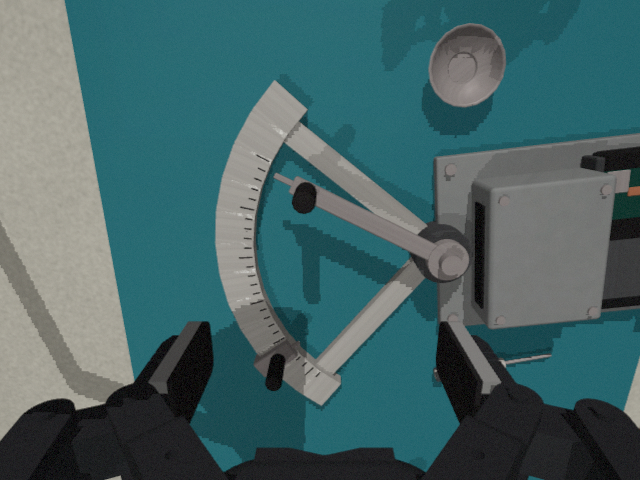

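The wrist picture shows the pivot pin at about (453,262), the lever tip at (277,177), the handle at (305,190) and the marker knob at (276,370). I'll enlarge it to measure.

```bash
python3 - <<'E'
from h import *
crop('wrist0',200,70,500,420,2.2,'w0a') if 0 else crop('wrist0',230,140,500,290,2.9,'w0a')
crop('wrist0',210,300,360,420,4,'w0b')
crop('scene0',250,205,400,300,5,'s0a')
E
```

```text
(no output)
```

View pics/w0a.png

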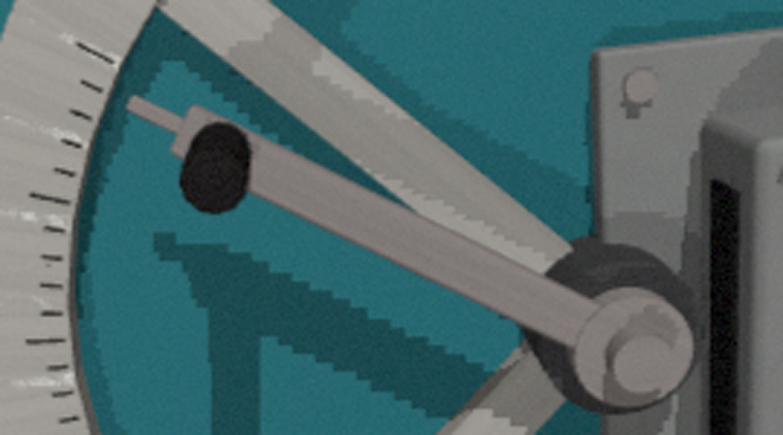

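View pics/w0b.png

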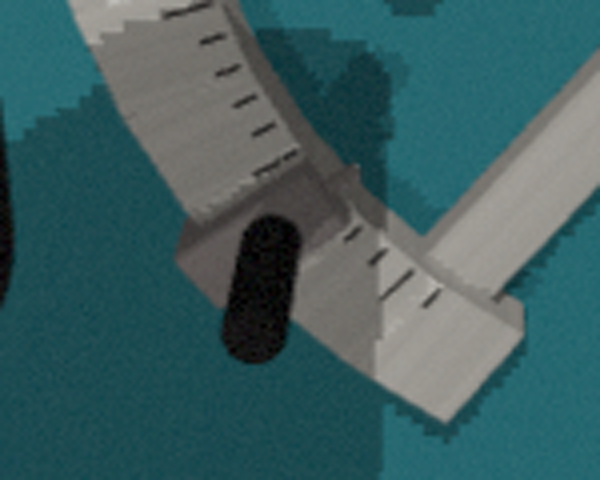

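View pics/s0a.png

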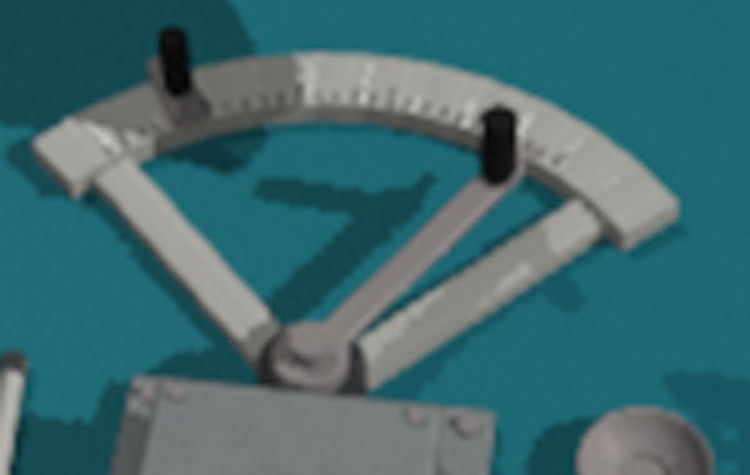

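```bash
python3 - <<'E'
from h import *
F,cx,cy,T=cal('wrist0'); print('cam',-T[:3,:3].T@T[:3,3])
p=ray('wrist0',452.4,265.9,.057); t=ray('wrist0',275.2,175.9,.040)
print('pivot',p,'tip',t,'len',np.hypot(*(t-p)[:2]),'ang',np.arctan2(*(t-p)[1::-1]))
h=ray('wrist0',230+212/2.9,140+182/2.9,.09); print('handle',h,np.hypot(*(h-p)[:2]),np.arctan2(*(h-p)[1::-1]))
a=np.arctan2(*(t-p)[1::-1]); e=np.array([np.cos(a),np.sin(a)])
k=ray('wrist0',210+255/4,300+345/4,.068); print('knob',k,np.hypot(*(k-p)[:2]),np.arctan2(*(k-p)[1::-1]))
m=ray('wrist0',210+353/4,300+172/4,.021); print('mtip',m,np.hypot(*(m-p)[:2]),np.arctan2(*(m-p)[1::-1]))
def P(q):
  print('scene',proj('scene0',q),'side',proj('side0',q),'wrist',proj('wrist0',q))
P(p);P(t);P([*(p[:2]+.14*e),.09]);P([*(p[:2]+.14*e),.046]);P(k)
E
```

```text
cam [0.5755214  0.08283448 0.37400442]
pivot [ 0.68584701 -0.04187688  0.057     ] tip [0.53316305 0.03302225 0.04      ] len 0.17006549641811913 ang 2.6855334649073273
handle [0.55929248 0.02081251 0.09      ] 0.14123033797411136 2.6816681119698065
knob [ 0.52772416 -0.15864828  0.068     ] 0.1965665102850204 -2.5055017637533226
mtip [ 0.54791061 -0.14197996  0.021     ] 0.17043202158139692 -2.513813305259817
scene (np.float64(311.2248944679287), np.float64(273.15948773314705)) side (np.float64(350.26435190026893), np.float64(247.22877484398512)) wrist (np.float64(452.39999999999964), np.float64(265.9))
scene (np.float64(356.06915152028637), np.float64(233.92349527482463)) side (np.float64(290.4661244215219), np.float64(252.0636619011639)) wrist (np.float64(275.19999999999965), np.float64(175.90000000000003))
scene (np.float64(349.2147949341206), np.float64(228.12586084210713)) side (np.float64(300.8826783793859), np.float64(238.00991066152568)) wrist (np.float64(304.29699861487404), np.float64(204.13518916522665))
scene (np.float64(348.72119716099047), np.float64(239.6246227591403)) side (np.float64(301.00033331623456), np.float64(250.38350169628876)) wrist (np.float64(306.94069323887226), np.float64(192.77057356235792))
scene (np.float64(282.93794067607746), np.float64(211.87322410344743)) side (np.float64(319.59030708244984), np.float64(285.09637426164795)) wrist (np.float64(273.7499999999997), np.float64(386.25))
```

The points agree with the given sizes: 170.1 mm to the tip, 141 mm to the handle, 196.6 mm to the knob. That puts the lever at 2.684 rad and the marker at 3.77 rad. I'll push the handle with shut fingers from its left side.

{"api": "step_arm", "payload": {"series": [[[0.1, 5.1, 0], -0.18, 255], [[0.1, 5.1, -4], -0.36, 255], [[0.1, 5.1, -9], -0.457, 255], [[0.1, 5.1, -14], -0.457, 255], [[0.1, 5.1, -17.5], -0.457, 255]]}}

```text
clock: 0.78
tcp_pos: [0.5741, 0.0512, 0.0529]
orientation: [-0.001, 0.849, 0.529, -0.001]
wrist_force: [1.2, 0.2, 0.9]
finger_gap: 0.0004
```

{"api": "step_arm", "payload": {"series": [[[0, 0, 0], 0, 255], [[0, 0, 0], 0, 255]]}}

```text
clock: 1.02
tcp_pos: [0.5745, 0.0512, 0.0538]
orientation: [-0.001, 0.849, 0.529, -0.001]
wrist_force: [0.7, -0.0, -0.5]
finger_gap: -0.0003
```

```bash
python3 - <<'E'
from h import *
snap('wrist','w1'); s=env.get_state(); print(s['tcp_pos'],s['orientation'],s['wrist_force'],s['clock'])
E
```

```text
[0.57530267 0.05114997 0.05455662] [-7.97320427e-04  8.48866267e-01  5.28606801e-01 -5.24808329e-04] [-0.03081977  0.27389115  0.91037322] 1.075
```

View pics/w1.png

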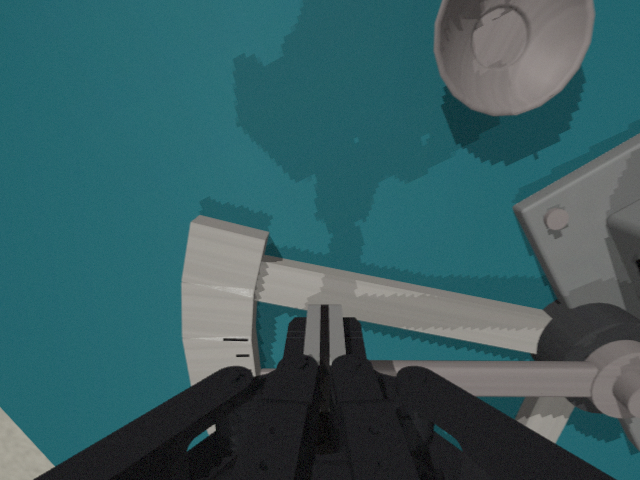

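```bash
python3 - <<'E'
import numpy as np
p=np.array([.6858,-.0419])
for th in np.arange(2.684,3.65,.04):
    u=np.array([np.cos(th),np.sin(th)]);t=np.array([-u[1],u[0]]); q=p+.14*u-.020*t
    print(round(th,3),(q*100).round(2),'yaw',round(th-2.684,2), 't',t.round(2))
E
```

```text
2.684 [56.9   3.79] yaw 0.0 t [-0.44 -0.9 ]
2.724 [56.59  3.32] yaw 0.04 t [-0.41 -0.91]
2.764 [56.3   2.83] yaw 0.08 t [-0.37 -0.93]
2.804 [56.03  2.33] yaw 0.12 t [-0.33 -0.94]
2.844 [55.78  1.83] yaw 0.16 t [-0.29 -0.96]
2.884 [55.55  1.31] yaw 0.2 t [-0.25 -0.97]
2.924 [55.34  0.79] yaw 0.24 t [-0.22 -0.98]
2.964 [55.15  0.25] yaw 0.28 t [-0.18 -0.98]
3.004 [54.99 -0.29] yaw 0.32 t [-0.14 -0.99]
3.044 [54.84 -0.84] yaw 0.36 t [-0.1 -1. ]
3.084 [54.72 -1.39] yaw 0.4 t [-0.06 -1.  ]
3.124 [54.62 -1.94] yaw 0.44 t [-0.02 -1.  ]
3.164 [54.54 -2.5 ] yaw 0.48 t [ 0.02 -1.  ]
3.204 [54.48 -3.07] yaw 0.52 t [ 0.06 -1.  ]
3.244 [54.45 -3.63] yaw 0.56 t [ 0.1  -0.99]
3.284 [54.44 -4.2 ] yaw 0.6 t [ 0.14 -0.99]
3.324 [54.45 -4.76] yaw 0.64 t [ 0.18 -0.98]
3.364 [54.48 -5.33] yaw 0.68 t [ 0.22 -0.98]
3.404 [54.54 -5.89] yaw 0.72 t [ 0.26 -0.97]
3.444 [54.62 -6.45] yaw 0.76 t [ 0.3  -0.95]
3.484 [54.72 -7.01] yaw 0.8 t [ 0.34 -0.94]
3.524 [54.84 -7.56] yaw 0.84 t [ 0.37 -0.93]
3.564 [54.99 -8.11] yaw 0.88 t [ 0.41 -0.91]
3.604 [55.16 -8.65] yaw 0.92 t [ 0.45 -0.89]
3.644 [55.35 -9.18] yaw 0.96 t [ 0.48 -0.88]
```

{"api": "step_arm", "payload": {"series": [[[-0.63, -1.32, 0], 0, 255], [[-0.94, -1.8, 0], 0.04, 255], [[-1.23, -2.28, 0], 0.08, 255], [[-1.5, -2.78, 0], 0.12, 255]]}}

```text
clock: 1.58
tcp_pos: [0.5617, 0.023, 0.0566]
orientation: [0.0, 0.815, 0.579, 0.001]
wrist_force: [2.1, 3.8, 0.9]
finger_gap: -0.0001
```

```bash
python3 - <<'E'
from h import *
snap('scene','s2'); crop('scene2' if 0 else 's2',230,170,420,300,4,'s2a'); print(env.get_state()['wrist_force'])
E
```

```text
[1.16570575 1.90864113 1.82694619]
```

View pics/s2a.png

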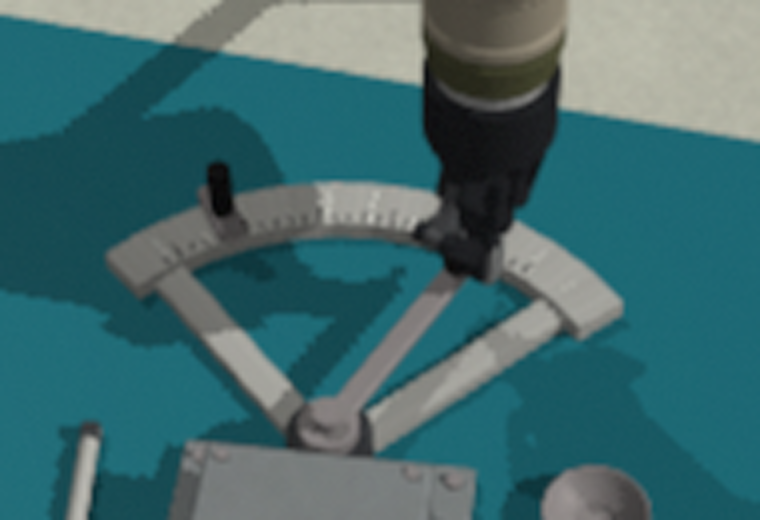

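The lever is moving with the fingers at about 3–4 N, which is only drag. I'll go on in steps of about 5.5 mm, watching the force.

{"api": "step_arm", "payload": {"series": [[[-0.25, -0.5, 0], 0.04, 255]]}}

```text
clock: 1.75
tcp_pos: [0.5594, 0.0174, 0.0576]
orientation: [0.0, 0.803, 0.596, 0.002]
wrist_force: [0.9, 3.2, -2.2]
finger_gap: 0.0001
```

{"api": "step_arm", "payload": {"series": [[[-0.23, -0.52, -0.1], 0.04, 255]]}}

```text
clock: 1.88
tcp_pos: [0.5572, 0.0123, 0.0577]
orientation: [0.0, 0.791, 0.612, 0.003]
wrist_force: [-1.3, 3.8, -0.3]
finger_gap: 0.0
```

{"api": "step_arm", "payload": {"series": [[[-0.21, -0.52, 0], 0.04, 255]]}}

```text
clock: 2.0
tcp_pos: [0.5552, 0.0071, 0.0586]
orientation: [0.0, 0.778, 0.628, 0.004]
wrist_force: [2.0, 2.2, -1.4]
finger_gap: -0.0003
```

{"api": "step_arm", "payload": {"series": [[[-0.19, -0.53, -0.2], 0.04, 255]]}}

```text
clock: 2.12
tcp_pos: [0.5535, 0.0018, 0.0579]
orientation: [0.0, 0.765, 0.644, 0.005]
wrist_force: [-1.1, 3.6, 2.9]
finger_gap: -0.0001
```

{"api": "step_arm", "payload": {"series": [[[-0.17, -0.54, -0.1], 0.04, 255]]}}

```text
clock: 2.25
tcp_pos: [0.5519, -0.0036, 0.058]
orientation: [0.0, 0.752, 0.659, 0.006]
wrist_force: [0.1, 4.0, -2.4]
finger_gap: -0.0001
```

{"api": "step_arm", "payload": {"series": [[[-0.15, -0.54, -0.1], 0.04, 255]]}}

```text
clock: 2.38
tcp_pos: [0.5505, -0.009, 0.058]
orientation: [-0.0, 0.738, 0.675, 0.007]
wrist_force: [0.1, 3.2, -0.5]
finger_gap: -0.0005
```

{"api": "step_arm", "payload": {"series": [[[-0.18, -0.55, -0.1], 0.04, 255]]}}

```text
clock: 2.5
tcp_pos: [0.5492, -0.0146, 0.0581]
orientation: [0.0, 0.724, 0.69, 0.008]
wrist_force: [2.5, 2.7, -1.1]
finger_gap: -0.0003
```

{"api": "step_arm", "payload": {"series": [[[-0.13, -0.55, -0.1], 0.04, 255]]}}

```text
clock: 2.62
tcp_pos: [0.5482, -0.0201, 0.0581]
orientation: [0.0, 0.71, 0.704, 0.009]
wrist_force: [1.4, 2.8, -1.3]
finger_gap: -0.0001
```

{"api": "step_arm", "payload": {"series": [[[-0.1, -0.55, -0.1], 0.04, 255]]}}

```text
clock: 2.75
tcp_pos: [0.5474, -0.0257, 0.0581]
orientation: [0.0, 0.695, 0.719, 0.01]
wrist_force: [0.6, 3.1, -1.3]
finger_gap: -0.0003
```

{"api": "step_arm", "payload": {"series": [[[-0.07, -0.55, -0.1], 0.04, 255]]}}

```text
clock: 2.88
tcp_pos: [0.5469, -0.0312, 0.0581]
orientation: [0.0, 0.68, 0.733, 0.011]
wrist_force: [0.3, 3.4, -0.6]
finger_gap: 0.0003
```

{"api": "step_arm", "payload": {"series": [[[-0.05, -0.55, -0.1], 0.04, 255]]}}

```text
clock: 3.0
tcp_pos: [0.5466, -0.0367, 0.0581]
orientation: [0.0, 0.665, 0.746, 0.012]
wrist_force: [0.8, 3.5, -1.3]
finger_gap: 0.0
```

{"api": "step_arm", "payload": {"series": [[[-0.03, -0.55, -0.1], 0.04, 255]]}}

```text
clock: 3.12
tcp_pos: [0.5466, -0.0423, 0.0581]
orientation: [0.0, 0.65, 0.76, 0.013]
wrist_force: [0.7, 3.2, -1.2]
finger_gap: -0.0002
```

{"api": "step_arm", "payload": {"series": [[[0, -0.55, -0.1], 0.04, 255]]}}

```text
clock: 3.25
tcp_pos: [0.5467, -0.0476, 0.0582]
orientation: [0.0, 0.634, 0.773, 0.014]
wrist_force: [0.8, 5.4, -0.3]
finger_gap: 0.0001
```

{"api": "step_arm", "payload": {"series": [[[0.02, -0.15, 0], 0, 255], [[0.02, -0.15, 0], 0, 255]]}}

```text
clock: 3.5
tcp_pos: [0.5467, -0.0487, 0.0586]
orientation: [-0.0, 0.635, 0.773, 0.015]
wrist_force: [0.7, 4.2, -1.6]
finger_gap: -0.0002
```

{"api": "step_arm", "payload": {"series": [[[0.03, -0.2, -0.1], 0.01, 255], [[0.03, -0.2, -0.1], 0.01, 255]]}}

```text
clock: 3.75
tcp_pos: [0.5468, -0.0499, 0.0585]
orientation: [-0.001, 0.631, 0.776, 0.016]
wrist_force: [-1.3, 6.5, 2.2]
finger_gap: -0.0
```

```bash
cat >avg.py <<'E'
from h import *
a=[]
for i in range(5):
    env.read_camera('wrist'); s=env.get_state(); a.append(s['wrist_force'])
a=np.array(a); print(a.mean(0).round(2),a.std(0).round(2),s['tcp_pos'].round(4),s['clock'])
E
python3 avg.py
```

```text
[-1.35  5.1   2.27] [0.43 0.28 0.46] [ 0.5468 -0.0499  0.0584] 4.0
```

{"api": "step_arm", "payload": {"series": [[[0.04, -0.2, -0.1], 0.015, 255], [[0.04, -0.2, -0.1], 0.015, 255]]}}

```text
clock: 4.25
tcp_pos: [0.5467, -0.0509, 0.0584]
orientation: [-0.001, 0.625, 0.781, 0.016]
wrist_force: [-2.2, 6.7, 4.0]
finger_gap: -0.0002
```

```bash
python3 avg.py
```

```text
[-1.84  6.78  3.88] [0.29 0.26 0.43] [ 0.5468 -0.0509  0.0584] 4.5
```

{"api": "step_arm", "payload": {"series": [[[0.06, -0.25, 0.1], 0.01, 255], [[0.06, -0.25, 0.1], 0.01, 255]]}}

```text
clock: 4.75
tcp_pos: [0.5464, -0.0517, 0.0594]
orientation: [-0.003, 0.621, 0.784, 0.017]
wrist_force: [-0.8, 8.0, -2.4]
finger_gap: -0.0003
```

```bash
python3 avg.py
```

```text
[-0.12  7.91 -2.22] [0.28 0.52 0.57] [ 0.5465 -0.0517  0.0594] 5.0
```

{"api": "step_arm", "payload": {"series": [[[0.06, -0.32, 0], 0.01, 255], [[0.06, -0.32, 0], 0.01, 255]]}}

```text
clock: 5.25
tcp_pos: [0.5465, -0.0529, 0.0595]
orientation: [-0.004, 0.617, 0.787, 0.019]
wrist_force: [1.1, 9.6, -2.2]
finger_gap: 0.0001
```

```bash
python3 avg.py
```

```text
[ 0.89  8.96 -2.66] [0.41 0.6  0.33] [ 0.5465 -0.0529  0.0595] 5.5
```

{"api": "step_arm", "payload": {"series": [[[0.05, -0.42, 0], 0.01, 255], [[0.05, -0.42, 0], 0.01, 255]]}}

```text
clock: 5.75
tcp_pos: [0.5466, -0.0547, 0.0595]
orientation: [-0.006, 0.612, 0.79, 0.021]
wrist_force: [0.9, 10.0, -2.3]
finger_gap: -0.0003
```

```bash
python3 avg.py
```

```text
[ 1.57 10.61 -2.37] [0.56 0.34 0.19] [ 0.5466 -0.0547  0.0595] 6.0
```

{"api": "step_arm", "payload": {"series": [[[0.04, -0.38, 0], 0, 255], [[0.04, -0.38, 0], 0, 255]]}}

```text
clock: 6.25
tcp_pos: [0.5468, -0.0555, 0.0596]
orientation: [-0.008, 0.612, 0.791, 0.023]
wrist_force: [3.1, 12.7, -2.0]
finger_gap: 0.0001
```

```bash
python3 avg.py; python3 -c "
from h import *
snap('scene','s3');crop('s3',230,170,420,300,4,'s3a')"
```

```text
[ 1.86 12.45 -2.52] [0.44 0.25 0.8 ] [ 0.5468 -0.0555  0.0596] 6.5
```

View pics/s3a.png

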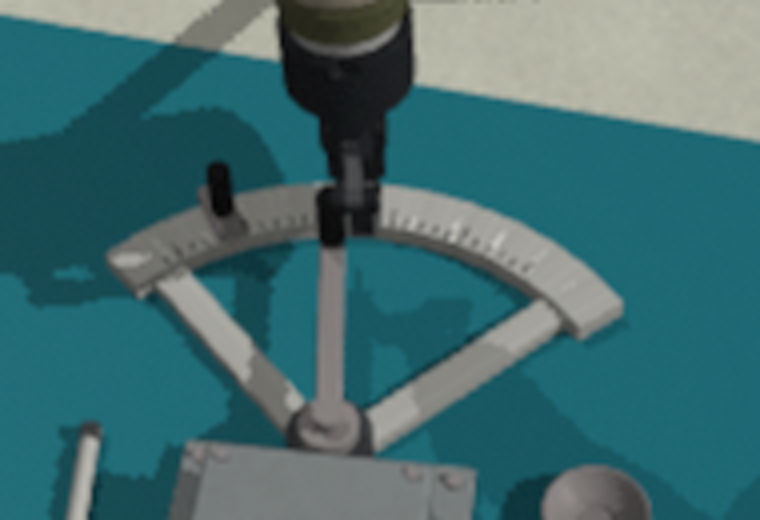

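Firm at about 12.5 N (a 1.8 N/mm rise on about 3 N of drag). Next I'll back off, lift and look.

{"api": "step_arm", "payload": {"series": [[[0, 0.6, 0], 0, 255], [[0, 1.4, 0], 0, 255], [[0, 3, 0], 0, 255], [[0, 3.5, 4], 0, 255], [[0, 4, 9], -0.1, 255]]}}

```text
clock: 7.18
tcp_pos: [0.5459, -0.0147, 0.1497]
orientation: [-0.007, 0.651, 0.758, 0.023]
wrist_force: [1.2, -1.1, 0.2]
finger_gap: -0.0002
```

{"api": "step_arm", "payload": {"series": [[[2, 0, 4], -0.15, 0], [[3, -2, 9], -0.15, 0], [[3, -2, 9], -0.15, 0], [[3, -2, 9], -0.15, 0]]}}

```text
clock: 7.68
tcp_pos: [0.5757, -0.0344, 0.2395]
orientation: [-0.005, 0.706, 0.707, 0.023]
wrist_force: [-0.4, 0.6, 0.0]
finger_gap: 0.0722
```

```bash
python3 -c "
from h import *
snap('wrist','w4'); s=env.get_state(); print(s['tcp_pos'],s['orientation'],s['wrist_force'],s['joint_pos'],s['clock'])"
```

```text
[ 0.5751188  -0.03419343  0.23867251] [-0.00619104  0.70642485  0.7074041   0.02247297] [-0.78110647 -0.15826242 -0.66876815] [-0.22220516  0.2981707   0.04245029  1.30157024  0.04462696  1.34750733] 7.725
```

View pics/w4.png

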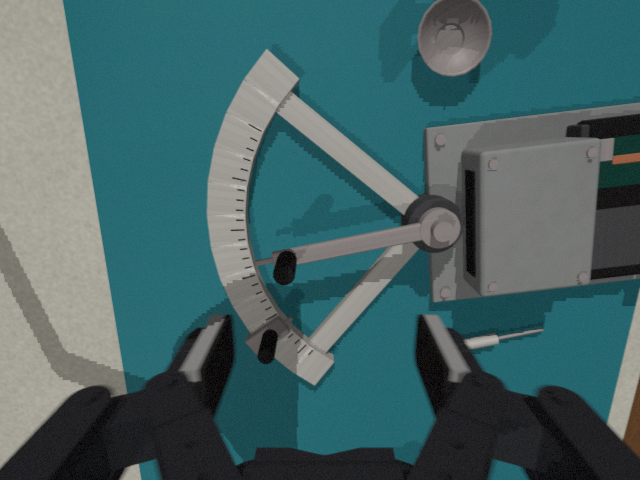

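```bash
python3 - <<'E'
from h import *
crop('w4',225,190,475,390,3.2,'w4a')
E
```

```text
(no output)
```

View pics/w4a.png

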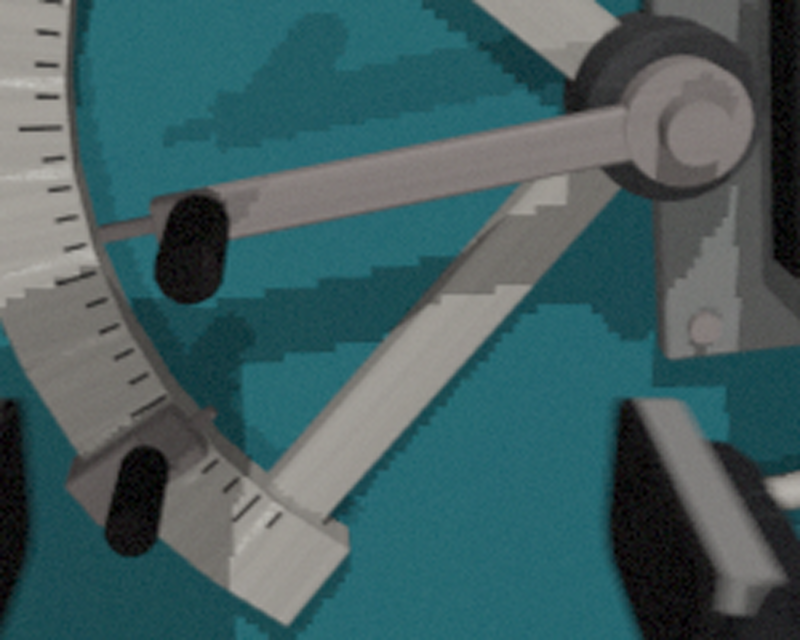

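```bash
cat > m.py <<'E'
from h import *
def meas(f,x0,y0,s,pts,p=None):
    for n,u,v,z in pts:
        q=ray(f,x0+u/s,y0+v/s,z)
        if n=='pivot': p=q; print(n,q.round(4)); continue
        d=(q-p)[:2]; print(n,q.round(4),'r',np.hypot(*d).round(4),'ang',(np.arctan2(d[1],d[0])%(2*np.pi)).round(4))
E
python3 - <<'E'
from m import *
meas('w4',225,190,3.2,[('pivot',705,131,.057),('tip',100,237,.040),('handle',188,270,.09),('knob',131,527,.068),('mtip',208,412,.021)])
E
```

```text
pivot [ 0.6863 -0.0406  0.057 ]
tip [ 0.5182 -0.0758  0.04  ] r 0.1718 ang 3.3479
handle [ 0.5476 -0.0676  0.09  ] r 0.1413 ang 3.3335
knob [ 0.5273 -0.1539  0.068 ] r 0.1952 ang 3.7606
mtip [ 0.5468 -0.1416  0.021 ] r 0.1722 ang 3.7681
```

The lever rests at about 3.34 rad and the marker at 3.765 rad. I'll grip the knob with the jaws across it, along the tangent.

{"api": "step_arm", "payload": {"series": [[[-1, -3, 0], -0.18, 110], [[-2, -6, 0], -0.36, 110], [[-3, -9, 0], -0.54, 110], [[-4, -12, -4], -0.72, 110], [[-4.7, -12.1, -8], -0.9, 110]]}}

```text
clock: 8.35
tcp_pos: [0.5269, -0.1564, 0.1565]
orientation: [0.004, 0.945, 0.326, 0.022]
wrist_force: [0.7, -0.2, -0.6]
finger_gap: 0.0484
```

{"api": "step_arm", "payload": {"series": [[[0, 0, 0], -0.047, 110], [[0, 0, 0], -0.047, 110]]}}

```text
clock: 8.6
tcp_pos: [0.5253, -0.1554, 0.1545]
orientation: [0.003, 0.953, 0.304, 0.021]
wrist_force: [0.1, 0.5, -0.1]
finger_gap: 0.0485
```

```bash
python3 -c "
from h import *
snap('wrist','w5'); s=env.get_state(); print(s['tcp_pos'],s['orientation'],s['wrist_force'],s['joint_pos'],s['clock'])"
```

```text
[ 0.52615467 -0.15570511  0.15543959] [0.00390288 0.95239183 0.30408747 0.02157262] [ 0.14541745 -0.71595403  0.18439326] [-0.44728142  0.26530077 -0.20961693  1.05913002  0.02392796  2.07663672] 8.65
```

View pics/w5.png

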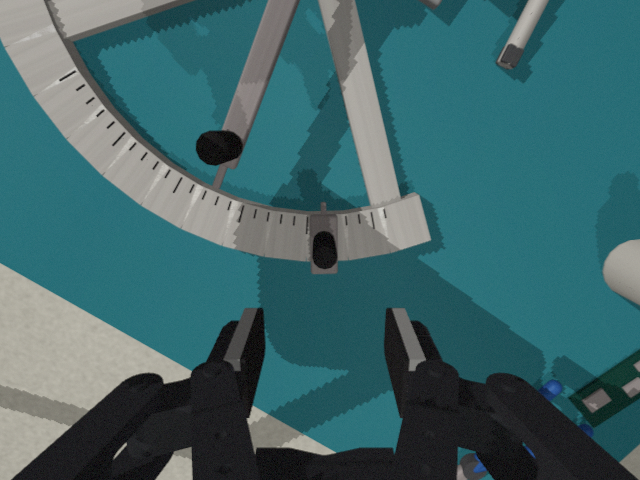

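The knob is centred between the pads, at column 325. Now I'll descend and grip.

{"api": "step_arm", "payload": {"series": [[[0.1, 0, -5], 0, 110], [[0.1, 0, -9], 0, 110], [[0.1, 0, -11.5], 0, 110], [[0.1, 0, -11.5], 0, 110]]}}

```text
clock: 9.15
tcp_pos: [0.5257, -0.1547, 0.0388]
orientation: [0.003, 0.952, 0.305, 0.02]
wrist_force: [0.2, -0.3, -0.0]
finger_gap: 0.0489
```

{"api": "step_arm", "payload": {"series": [[[0, 0, 0], 0, 255], [[0, 0, 0], 0, 255], [[0, 0, 0], 0, 255], [[0, 0, 0], 0, 255]], "newtons": 20}}

```text
clock: 9.65
tcp_pos: [0.5269, -0.1551, 0.0402]
orientation: [0.003, 0.952, 0.305, 0.021]
wrist_force: [-0.2, -1.1, 6.2]
finger_gap: 0.0153
```

```bash
python3 - <<'E'
from h import *
p=np.array([.686,-.0412]); r=None
q=env.get_state()['tcp_pos'][:2]; d=q-p; print(q,np.hypot(*d),np.arctan2(d[1],d[0])%6.2832, env.get_state()['wrist_force'])
for th in [3.765,3.7,3.63,3.56,3.49,3.42,3.38,3.34]:
    print(th,((p+.195*np.array([np.cos(th),np.sin(th)]))*100).round(2))
E
```

```text
[ 0.52688943 -0.15508588] 0.19566851503578753 3.7628360932570413 [-0.16518255 -1.05768882  6.22288642]
3.765 [ 52.77 -15.5 ]
3.7 [ 52.06 -14.45]
3.63 [ 51.38 -13.27]
3.56 [ 50.78 -12.04]
3.49 [ 50.27 -10.78]
3.42 [49.85 -9.48]
3.38 [49.65 -8.73]
3.34 [49.48 -7.96]
```

{"api": "step_arm", "payload": {"series": [[[-0.6, 1.05, 0], -0.065, 255], [[-1.3, 2.23, 0], -0.135, 255], [[-1.9, 3.46, 0], -0.205, 255], [[-2.4, 4.72, 0], -0.275, 255], [[-2.83, 6.02, 0], -0.345, 255]]}}

```text
clock: 10.28
tcp_pos: [0.4978, -0.0949, 0.0403]
orientation: [0.007, 0.991, 0.135, 0.02]
wrist_force: [-0.1, -1.7, 0.1]
finger_gap: 0.0153
```

```bash
python3 - <<'E'
from h import *
snap('wrist','w6');snap('scene','s6');crop('s6',230,170,420,300,4,'s6a')
p=np.array([.686,-.0412]); s=env.get_state()
q=s['tcp_pos'][:2]; d=q-p; print(s['tcp_pos'],np.hypot(*d),np.arctan2(d[1],d[0])%6.2832, s['wrist_force'],s['finger_gap'])
E
```

```text
[ 0.49755339 -0.09383856  0.04031677] 0.19566027864720192 3.41399351679548 [-3.24327982  0.36383107  1.88110719] 0.015497372490225843
```

View pics/w6.png

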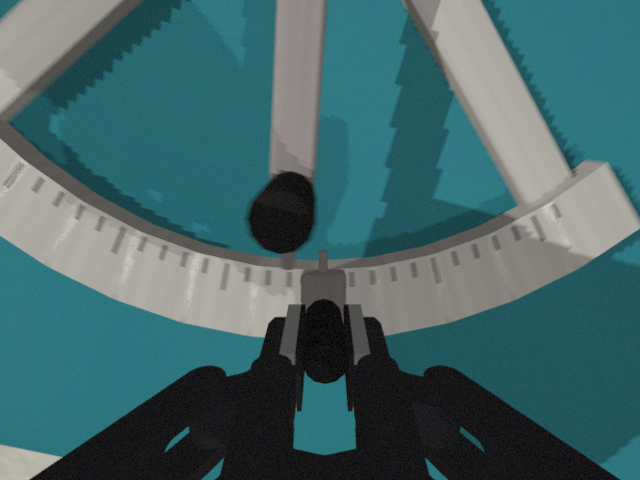

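View pics/s6a.png

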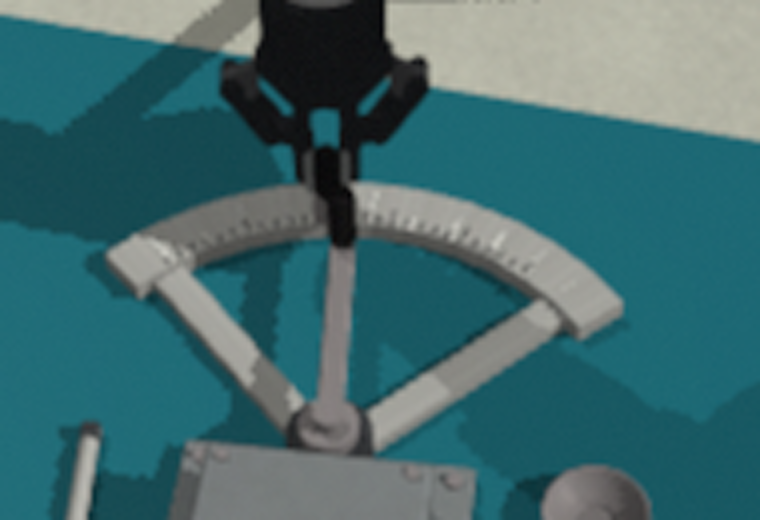

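```bash
python3 - <<'E'
from m import *
crop('w6',240,230,360,320,6,'w6a')
E
```

```text
(no output)
```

View pics/w6a.png

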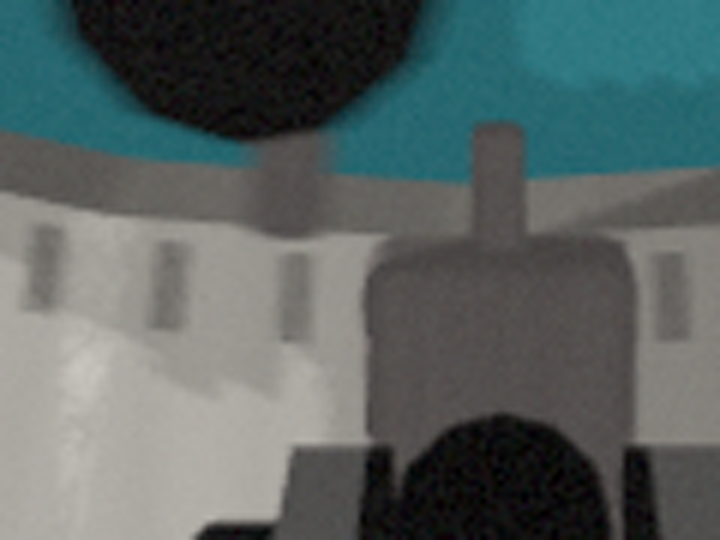

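```bash
python3 - <<'E'
from m import *
meas('w6',240,230,6,[('tip',289,235,.040),('mtip',499,126,.021)],np.array([.686,-.0412,0]))
E
```

```text
tip [ 0.5173 -0.0739  0.04  ] r 0.1718 ang 3.3333
mtip [ 0.5226 -0.0872  0.021 ] r 0.1697 ang 3.416
```

{"api": "step_arm", "payload": {"series": [[[-0.17, 0.72, 0], -0.038, 255], [[-0.34, 1.42, 0], -0.075, 255], [[-0.34, 1.42, 0], -0.075, 255]]}}

```text
clock: 10.75
tcp_pos: [0.4942, -0.0796, 0.0403]
orientation: [0.007, 0.995, 0.101, 0.02]
wrist_force: [-0.9, 0.1, 0.4]
finger_gap: 0.0151
```

```bash
python3 - <<'E'
from h import *
snap('wrist','w7');crop('w7',240,150,400,310,4,'w7a')
p=np.array([.686,-.0412]); s=env.get_state()
q=s['tcp_pos'][:2]; d=q-p; print(s['tcp_pos'],np.hypot(*d),np.arctan2(d[1],d[0])%6.2832, s['wrist_force'],s['finger_gap'])
E
```

```text
[ 0.49420793 -0.07972185  0.04034703] 0.19562241671062908 3.3398221531124923 [-0.72093415  0.0020671   0.94480667] 0.015795781680401584
```

View pics/w7a.png

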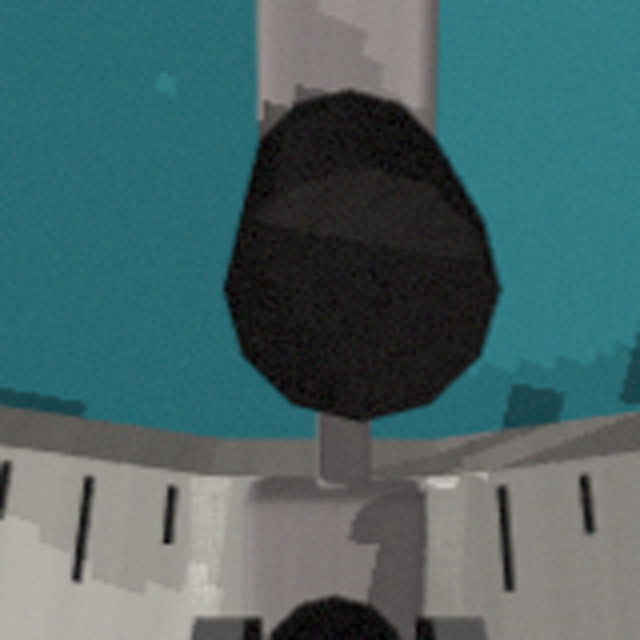

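{"api": "step_arm", "payload": {"series": [[[0, 0, 0], 0, 110], [[0, 0, 0], 0, 110], [[0, 0, 0], 0, 110]]}}

```text
clock: 11.18
tcp_pos: [0.4944, -0.08, 0.0404]
orientation: [0.007, 0.995, 0.101, 0.02]
wrist_force: [0.3, 0.6, -0.4]
finger_gap: 0.0484
```

{"api": "step_arm", "payload": {"series": [[[0, 0, 3], 0, 110], [[0, 0, 7], 0, 110], [[0, 0, 12], 0, 110], [[0, 0, 16], 0, 110], [[0, 0, 16], 0, 110]]}}

```text
clock: 11.8
tcp_pos: [0.4967, -0.0808, 0.2041]
orientation: [0.009, 0.995, 0.101, 0.023]
wrist_force: [0.1, 0.1, -0.3]
finger_gap: 0.0482
```

```bash
python3 - <<'E'
from h import *
snap('wrist','w8')
E
```

```text
(no output)
```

View pics/w8.png

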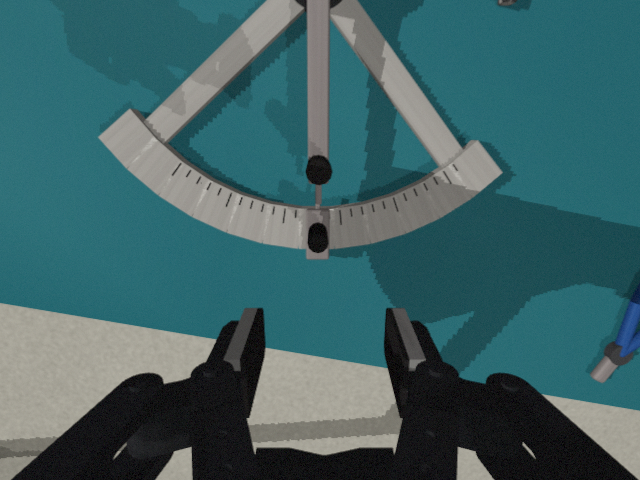

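The marker is in line with the lever by eye (columns ~318). I'll take one closer view with the pivot in the frame.

{"api": "step_arm", "payload": {"series": [[[3, 0.5, 0], 0, 110], [[7, 1.5, 0], 0, 110], [[7, 1.5, 0], 0, 110]]}}

```text
clock: 12.22
tcp_pos: [0.5666, -0.0648, 0.1994]
orientation: [0.008, 0.995, 0.102, 0.02]
wrist_force: [-0.4, 1.0, -0.3]
finger_gap: 0.0487
```

```bash
python3 - <<'E'
from h import *
snap('wrist','w9');crop('w9',230,60,410,360,2,'w9z'); crop('w9',240,220,400,380,3.7,'w9b');crop('w9',240,20,400,180,3.7,'w9c')
a=cv2.imread('pics/w9.png'); cv2.imwrite('pics/w9d.png',cv2.resize(a[0:360,250:400],None,fx=1.6,fy=1.6))
E
```

```text
(no output)
```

View pics/w9.png

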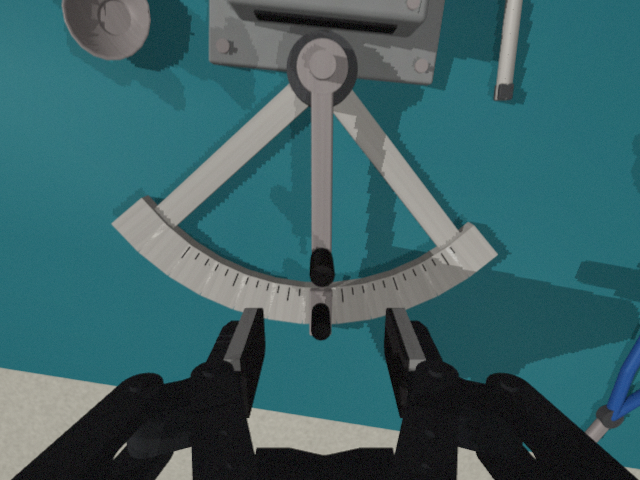

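```bash
python3 - <<'E'
from h import *
crop('w9',280,30,370,100,6,'w9c');crop('w9',280,240,370,350,5,'w9b');crop('w8',270,140,370,270,4.5,'w8b')
E
```

View pics/w9c.png

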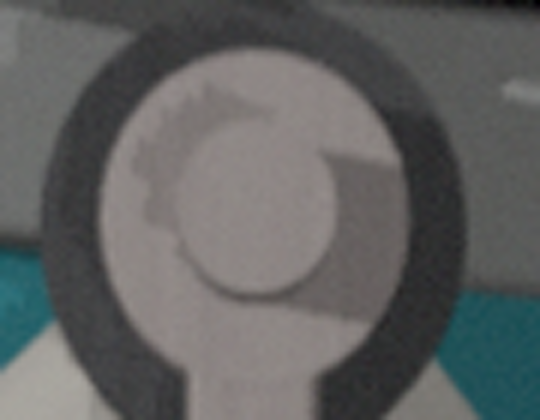

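View pics/w9b.png

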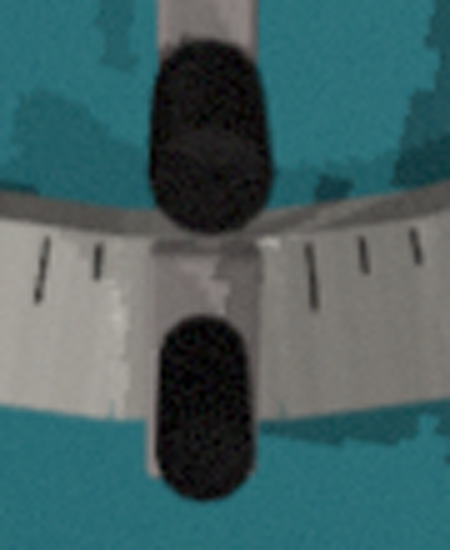

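View pics/w8b.png

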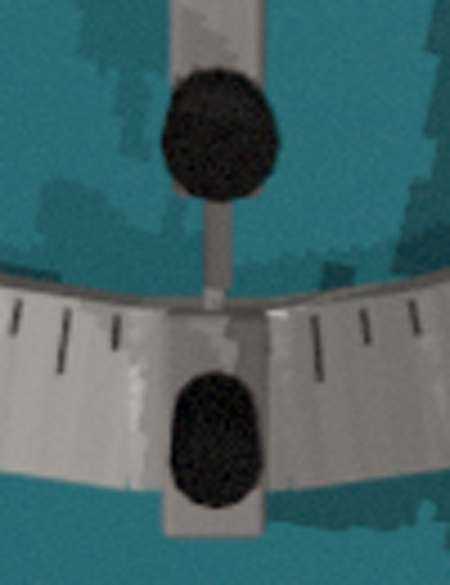

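```bash
python3 - <<'E'
from m import *
meas('w9',0,0,1,[('pivot',280+257/6,30+210/6,.057),('handle',280+211/5,240+178/5,.09),('knob',280+207/5,240+455/5,.068),('rider',280+207/5,240+250/5,.024)])
P=np.array([.686,-.0412,0])
meas('w8',270,140,4.5,[('tip',217,289,.040),('handle',220,135,.09),('knob',217,465,.068),('rider front',218,313,.028)],P)
E
```

```text
pivot [ 0.6838 -0.0417  0.057 ]
handle [ 0.5472 -0.0688  0.09  ] r 0.1393 ang 3.3376
knob [ 0.4933 -0.0796  0.068 ] r 0.1942 ang 3.3379
rider [ 0.5095 -0.0768  0.024 ] r 0.1778 ang 3.3404
tip [ 0.5172 -0.0747  0.04  ] r 0.1721 ang 3.3375
handle [ 0.5481 -0.0685  0.09  ] r 0.1406 ang 3.3373
knob [ 0.493  -0.0793  0.068 ] r 0.1967 ang 3.3367
rider front [ 0.5108 -0.0763  0.028 ] r 0.1787 ang 3.3392
```

```bash
python3 - <<'E'
from h import *
snap('scene','s9');crop('s9',230,170,420,300,4,'s9a')
p=np.array([.686,-.0412])
for th in [3.30,3.338,3.36,3.38,3.40]:
    u=np.array([np.cos(th),np.sin(th)])
    print(th,[((np.array(proj('s9',[*(p+.14*u),z]))-[230,170])*4).round(0) for z in (.09,.046)])
E
```

```text
3.3 [array([348., 193.]), array([350., 240.])]
3.338 [array([339., 193.]), array([342., 239.])]
3.36 [array([334., 193.]), array([337., 239.])]
3.38 [array([330., 193.]), array([332., 239.])]
3.4 [array([325., 193.]), array([328., 239.])]
```

View pics/s9.png

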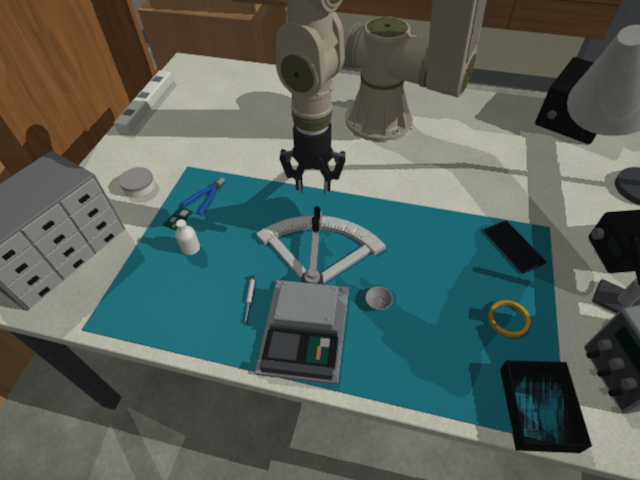

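View pics/s9a.png

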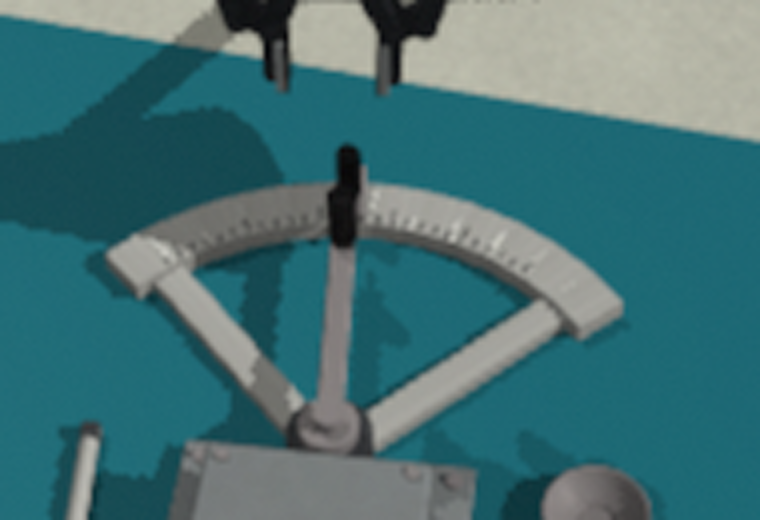

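```bash
python3 -c "
from h import *
print(env.get_state()['wrist_force']); print(env.hand_in())"
```

```text
[-0.30872239 -0.39975465  0.1690461 ]
the job is handed in; nothing more can be done
None
```

The lever is clamped, the marker points at its tip, and the job is handed in at about 12.3 s on the clock.

- **Lever:** I pushed the handle with shut fingers at about 3 N of drag until the force rose. I stopped at about 12.5 N, drag included, then backed off. The lever sprang back about 6.5 mm, within the 0 to 8 mm given, and rests at 3.338 rad.
- **Marker:** I gripped the knob, slid it along the arc and released it. The final pictures put the lever at 3.337 to 3.338 rad and the marker at 3.337 to 3.340 rad, so they agree to about 0.003 rad.
- **Rest of the bench:** in the last scene picture the other things looked unmoved. The gripper was clear of everything, with the wrist force near zero.

**Disagreements and limits:**
- **Bite:** the springback I measured is about as large as the jaw compression I worked out from the force, roughly 5 mm. I did not push the lever again to confirm the bite, so "still biting" rests on the peak force and the task's description of the springback.
- **Force slope:** the rise measured at the tool was about 1.3 N/mm over the whole push, against 1.8 N/mm stated. I put this down to the tool tilting 2 to 3 degrees under load.
- **Reach to the tip:** the tip measured 172 mm from the pivot in some views, against 170 mm given. That is within the calibration's 2 mm.

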